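# Seat a pump cover by tightening its four handle nuts crosswise

## Task

The freshly washed cover plate of the dosing pump is back on its studs but stands proud on its springs. Tighten its four handle nuts clockwise by their upright pins, about half a turn each, taking each fully home until it stops and feels snug (a firm 10 to 15 N at the pin) before going on, in cross order (the second nut diagonally opposite the first, then the remaining two), so that the plate lies flat on the housing. Do not force a nut (never 25 N), and leave the tin and spoon beside the pump alone.

Things in the scene. Friction and masses are not known exactly. Their poses are not given: they have to be found in the camera images.
- pump: Dosing pump housing standing on the table, face up: aluminium block 150x150 mm on four feet, raised 120x120 mm seat face on top, 50 mm above the table, short capped pipe stub on its +x side. Origin on the table under its centre, z up; x and y along its sides. It does not move.
- plate: Loose square steel cover plate of the pump, 150x150x10 mm, with a low round inlet stub (46 mm across, 32 mm above the plate's underside) in its middle. Origin at the centre of its underside. Four studs pass through its corners, at x, y = +-58 mm. At the start four spring pins hold it about 2 mm above the housing; seated, its underside lies 50 to 51 mm above the table.
- nut_a_pin (a point): Middle of the upright black handle pin (12 mm thick, 48 mm tall, its sleeve spins freely) of handle nut a, at the pump's +x +y corner, diagonally opposite nut c. It stands 38 mm from the nut's axis on a steel arm, whose top is 24 mm below this point, and goes round the axis as the nut is turned: pinched from above it can be led round with the gripper's yaw fixed. Steady drag: about 3 N at the pin.
- nut_a_axis (a point): Centre of the top of nut a's hub (26 mm across, axis vertical), x axis along its unbent arm. Clockwise from above tightens; it sinks 2 to 3 mm in all and stays where left. It comes firmly to its stop after about half a turn, anywhere from 150 to 210 degrees, not to be seen beforehand. The arm is springy: about 5.5 N at the pin per mm of bend. Snug is about 10 to 15 N at the pin; 25 N is too much.
- nut_b_pin (a point): Middle of the upright black handle pin (12 mm thick, 48 mm tall, its sleeve spins freely) of handle nut b, at the pump's -x +y corner, diagonally opposite nut d. It stands 38 mm from the nut's axis on a steel arm, whose top is 24 mm below this point, and goes round the axis as the nut is turned: pinched from above it can be led round with the gripper's yaw fixed. Steady drag: about 3 N at the pin.
- nut_b_axis (a point): Centre of the top of nut b's hub (26 mm across, axis vertical), x axis along its unbent arm. Clockwise from above tightens; it sinks 2 to 3 mm in all and stays where left. It comes firmly to its stop after about half a turn, anywhere from 150 to 210 degrees, not to be seen beforehand. The arm is springy: about 5.5 N at the pin per mm of bend. Snug is about 10 to 15 N at the pin; 25 N is too much.
- nut_c_pin (a point): Middle of the upright black handle pin (12 mm thick, 48 mm tall, its sleeve spins freely) of handle nut c, at the pump's -x -y corner, diagonally opposite nut a. It stands 38 mm from the nut's axis on a steel arm, whose top is 24 mm below this point, and goes round the axis as the nut is turned: pinched from above it can be led round with the gripper's yaw fixed. Steady drag: about 3 N at the pin.
- nut_c_axis (a point): Centre of the top of nut c's hub (26 mm across, axis vertical), x axis along its unbent arm. Clockwise from above tightens; it sinks 2 to 3 mm in all and stays where left. It comes firmly to its stop after about half a turn, anywhere from 150 to 210 degrees, not to be seen beforehand. The arm is springy: about 5.5 N at the pin per mm of bend. Snug is about 10 to 15 N at the pin; 25 N is too much.
- nut_d_pin (a point): Middle of the upright black handle pin (12 mm thick, 48 mm tall, its sleeve spins freely) of handle nut d, at the pump's +x -y corner, diagonally opposite nut b. It stands 38 mm from the nut's axis on a steel arm, whose top is 24 mm below this point, and goes round the axis as the nut is turned: pinched from above it can be led round with the gripper's yaw fixed. Steady drag: about 3 N at the pin.
- nut_d_axis (a point): Centre of the top of nut d's hub (26 mm across, axis vertical), x axis along its unbent arm. Clockwise from above tightens; it sinks 2 to 3 mm in all and stays where left. It comes firmly to its stop after about half a turn, anywhere from 150 to 210 degrees, not to be seen beforehand. The arm is springy: about 5.5 N at the pin per mm of bend. Snug is about 10 to 15 N at the pin; 25 N is too much.
- tin_1: Closed round gold tin, 66 mm across, 22 mm tall, standing beside the pump; a bystander. Origin at the centre of its underside.
- spoon: Steel spoon, 165x35x11 mm, lying beside the pump; a bystander. Origin under its middle.
Not all that is in view belongs to the job. Of the things that look like the plate, the larger one is meant.

How it is judged:
By the outcome, as a careful person would: the job done as asked, in the order asked, and still so for the second after the job is handed in, with the robot touching nothing.
It also fails if it takes over 72 s, if anything falls off the work surface, if the arm or the gripper's body presses on something with over 40 N, if the wrist force passes 120 N, or if a joint passes its speed limit or range.

## Robot

A 7-joint arm with a two-finger parallel gripper is mounted at the origin on a cart in front of the work surface, level with it; the furniture and walls round the work are solid. World frame = base frame: x ahead of the robot, y to its left, z up, the work surface at z = 0. Lengths are in m, angles in rad, forces in N, time in s.
With the tool pointing down it reaches from about 0.4 to 0.925 m from the base axis. Payload 4.1 kg.
Tool frame: the origin (TCP) lies between the finger pads; the fingertips stand 8 mm ahead of it and the grasp point (between the pads) lies 11 mm behind it (tcp_to_tips is the distance from the TCP to the fingertips, in m); x points along the fingers, y is the direction in which the jaws open and shut, and the axes are right-handed (so a half turn about x gives the same grasp; the last joint's range is limited). The gripper opens to 85 mm and grips with 20 to 120 N. Pads are 22 mm wide; open, the fingers measure 114 mm over their backs; the gripper's body (76 mm by 85 mm) begins 54 mm behind the grasp point. The pads swing forward as they close: fully open they stand 13 mm farther back than shut.
Start: joints at [-1.414, 0.398, 0.045, 1.537, -0.019, 1.207, -0.051], TCP at [0.164, 0.629, 0.239] pointing down, gripper open.
Joint ranges: [-2.82, 2.82], [-0.49, 2.23], [-1.37, 1.46], [0, 2.46], [-1.36, 4.5], [0.23, 2], [-2.94, 2.94]. Speed limits (rad/s): [2.57, 2.57, 3.14, 3.14, 3.14, 3.14, 3.14].

## Interface

Orientations are given as a unit quaternion [w, x, y, z].
In Python, from workcell import * gives the robot as it stands.
- The arm moves only by the tool servo_tool, never from a script. Its argument "motion" is a list of rows, each an object of numbers: "tx", "ty", "tz": the shift along the tool's x, y, z in cm; "ax", "ay", "az": the turn, a rotation vector about the tool's x, y, z in degrees; "jaw": the finger opening in cm, from 0 to 8.54. A call has 1 to 20 rows; each row shifts and turns the commanded pose from where the row before left it, along the tool's axes as they then stand; what a row does not reach is not made up. A row lasts 1/8 s, in which the tool goes at most 62.5 mm and 10.7 degrees, less where a joint would pass 70% of its speed; a pose out of reach is approached as far as the arm can. A call with a gripper value outside its range is refused whole. The fingers move at their own pace and stop on an object; "grip_force" is the grip in N (left out, the last holds). Time passes only in rows, so rows that do not move let the fingers close. It gives the time, the measured TCP pose, the force and the opening at its end, in the units of the state.
- sense(): the state, without advancing time (a new reading comes with each control period).
- grab_frame(name): name is "scene" or "top"; returns a dict with "color" (480x640x3 uint8, blue, green, red), "intrinsics" (3x3 intrinsics, pixels), "rvec" (rotation vector, rad) and "tvec" (3), from world to camera coordinates, as OpenCV has them. Camera axes: x right, y down, z forward; pixel columns grow to the right and rows downward; lengths in m; the calibration is good to about 2 mm. A picture is of the moment at which its call begins. There is no depth.
- finish_job(): hands the job in, once; it reports no verdict.
Trained networks look in a picture, given as the dict that the camera call returned (one of the last four; its "shot" number tells which), for a name from the list of things; names that differ only in an ending like _2 or _b are one class to them, and where a whole thing is asked for, a point or a joint stands for the part that bears it (a point fixed in the world has none). Each returns a list of dicts, best first, with "conf" (0 to 1); they miss things now and then, are a little off and sometimes report something else, mostly with a low value. They report only what shows in the picture. A call takes as long as a camera call. They do not tell look-alikes from the thing itself.
- regions_of(picture, query): "mask" (480x640 bool, what is visible of it) and "extent" ([left, top, right, bottom] in pixels, round what is visible of it).
- tip_of(picture, query): "at" ([column, row] in pixels: a listed point, or the origin of a listed thing).
The state is a dict: "time_s": time; "q": joint angles; "dq": joint speeds; "effort": joint torques, N m; "ee_pos": TCP position; "orientation": TCP orientation; "contact_force": force on the tool from outside, world axes, zero at the start; "torque": the same for the moment, N m; "gripper_width": finger opening in m.
Only numpy, scipy, OpenCV 4.12 (cv2) and the standard library are available. Lean on these libraries where they do the work, as an engineer would, in place of code of your own. Each camera call takes 0.05 s, during which the arm holds its last target. There are 200 camera calls.

## Working session

There is one attempt and no reset: what is moved stays moved. The work goes in short steps, Python scripts to look and compute and a tool call to move; the robot and the scene stay as the last step left them, time stands still between calls to the robot, and variables do not carry over. Pictures are saved under pics/ and viewed, about 8 in all and at most 12, crops included, and the job is handed in when it is done.

Besides the shell and the picture viewer there is one more tool, called after "Request:" in YAML: its name, and indented under it one key for each argument. servo_tool: Moves the arm, as the interface text tells. Its arguments: {"type":"object","properties":{"motion":{"type":"array","items":{"type":"object","properties":{"tx":{"type":"number"},"ty":{"type":"number"},"tz":{"type":"number"},"ax":{"type":"number"},"ay":{"type":"number"},"az":{"type":"number"},"jaw":{"type":"number"}}}},"grip_force":{"type":"number"}},"required":["motion"]}

```bash
mkdir -p pics; ls; cat > h.py <<'E'
from workcell import *
import numpy as np, cv2
def cam(p):
    R=cv2.Rodrigues(np.array(p["rvec"],float))[0]; return np.array(p["intrinsics"],float),R,np.array(p["tvec"],float).ravel()
def ray(p,uv,z):
    K,R,t=cam(p); d=R.T@np.linalg.inv(K)@np.array([uv[0],uv[1],1.]); c=-R.T@t
    return c+d*(z-c[2])/d[2]
def proj(p,X):
    K,R,t=cam(p); x=K@(R@np.array(X,float)+t); return x[:2]/x[2]
E
python3 - <<'E'
from h import *
s=sense(); print({k:np.round(v,3) for k,v in s.items()})
for n in ("scene","top"):
    p=grab_frame(n); cv2.imwrite(f"pics/{n}0.png",p["color"])
    K,R,t=cam(p); print(n,"cam",-R.T@t)
    for q,z in (("pump",0),("plate",.052),("nut_a_pin",.1),("nut_a_axis",.07),("tin_1",0),("spoon",0)):
        for d in tip_of(p,q): print(q,np.round(d["at"]),round(d["conf"],2),np.round(ray(p,d["at"],z),3))
E
```

```text
pics
{'time_s': np.float64(0.0), 'q': array([-1.414,  0.399,  0.045,  1.538, -0.019,  1.207, -0.051]), 'dq': array([ 0.   , -0.001, -0.002,  0.001,  0.001, -0.001,  0.001]), 'effort': array([ 0.0000e+00, -4.7512e+01,  1.3650e+00, -2.5422e+01,  1.2000e-02,
        1.0000e-02, -0.0000e+00]), 'ee_pos': array([0.164, 0.628, 0.238]), 'orientation': array([ 0.701,  0.089,  0.701, -0.091]), 'contact_force': array([-0.559, -0.13 , -0.151]), 'torque': array([ 0.007,  0.005, -0.025]), 'gripper_width': np.float64(0.086)}
scene cam [ 0.17948002 -0.49976577  0.72181072]
plate [224. 273.] 0.88 [0.385 0.119 0.052]
plate [345. 285.] 0.56 [ 0.547 -0.016  0.052]
nut_a_pin [336. 226.] 0.5 [0.587 0.073 0.1  ]
nut_a_axis [357. 240.] 0.88 [0.617 0.049 0.07 ]
tin_1 [290. 233.] 0.83 [0.562 0.197 0.   ]
spoon [420. 376.] 0.63 [ 0.565 -0.201  0.   ]
spoon [299. 266.] 0.27 [0.53  0.108 0.   ]
top cam [0.40154018 0.05488791 1.15513691]
plate [269. 312.] 0.56 [0.398 0.157 0.052]
nut_a_pin [315. 216.] 0.68 [0.588 0.067 0.1  ]
nut_a_pin [322. 263.] 0.53 [0.495 0.051 0.1  ]
nut_a_pin [386. 210.] 0.44 [ 0.602 -0.072  0.1  ]
tin_1 [262. 237.] 0.96 [0.557 0.181 0.   ]
spoon [441. 240.] 0.7 [ 0.56  -0.204  0.   ]
spoon [328. 208.] 0.43 [0.623 0.041 0.   ]
```

View pics/scene0.png

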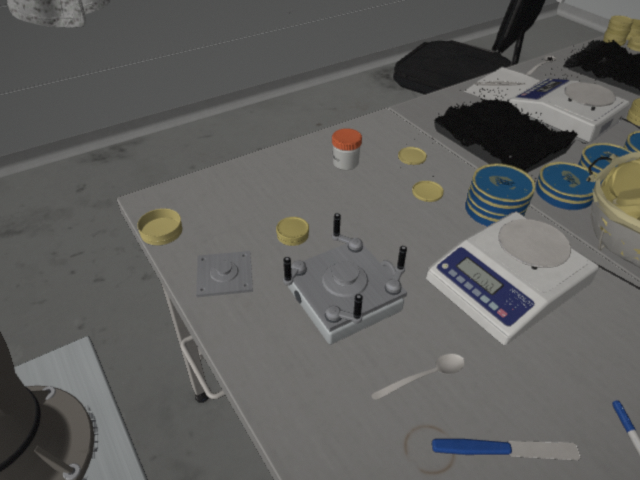

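View pics/top0.png

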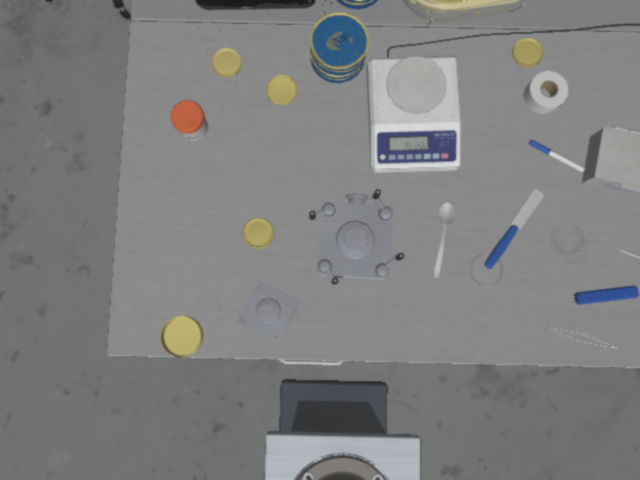

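The top view has the large plate on the pump at (355,238). The smaller look-alike is at (268,310), and in the scene view the two are at (345,280) and (224,273). The pipe stub at (357,198) marks pump +x. In the top view that puts the nuts and pins at:
- **a:** hub (328,208), pin (312,215)
- **b:** hub (324,266), pin (335,280)
- **c:** hub (382,270), pin (400,256)
- **d:** hub (386,213), pin (377,195)

Next I'll take a close crop and measure.

```bash
cat > meas.py <<'E'
from h import *
from scipy.optimize import least_squares
def blobs(p,box,thr=45):
    x0,y0,x1,y1=box; g=p["color"][y0:y1,x0:x1].max(2)
    n,l,st,c=cv2.connectedComponentsWithStats((g<thr).astype(np.uint8))
    return [(c[i]+[x0,y0],st[i,4],st[i,:4]+[x0,y0,0,0]) for i in range(1,n) if st[i,4]>12]
if __name__=="__main__":
    P={n:grab_frame(n) for n in ("scene","top")}
    B={"scene":blobs(P["scene"],(270,200,420,330)),"top":blobs(P["top"],(295,180,415,295))}
    for n in B:
        for c,a,b in B[n]: print(n,np.round(c,1),a,b)
    for cs,_,_ in B["scene"]:
        for ct,_,_ in B["top"]:
            f=lambda X:np.r_[proj(P["scene"],X)-cs,proj(P["top"],X)-ct]
            r=least_squares(f,[.55,0,.1]); 
            if r.cost<4: print("pin",np.round(r.x,4),round(r.cost,2))
    ims=[]
    for n,(x0,y0,x1,y1) in (("scene",(270,200,420,350)),("top",(295,180,415,300))):
        ims.append(cv2.resize(P[n]["color"][y0:y1,x0:x1],(400,400),interpolation=cv2.INTER_CUBIC))
    cv2.imwrite("pics/crop1.png",np.hstack(ims))
    for n in P:
        for d in tip_of(P[n],"nut_a_axis"): print(n,np.round(d["at"],1),round(d["conf"],2),np.round(ray(P[n],d["at"],.075),4))
E
python3 meas.py
```

```text
scene [336.6 225.2] 111 [334 215   6  21]
scene [401.5 258.1] 119 [398 248   9  21]
scene [287.4 269.1] 123 [284 259   7  21]
scene [357.6 306.6] 135 [354 295   8  23]
scene [355.4 239.5] 0.93 [0.6129 0.0473 0.075 ]
top [329.3 210.1] 0.71 [0.6048 0.0386 0.075 ]
```

View pics/crop1.png

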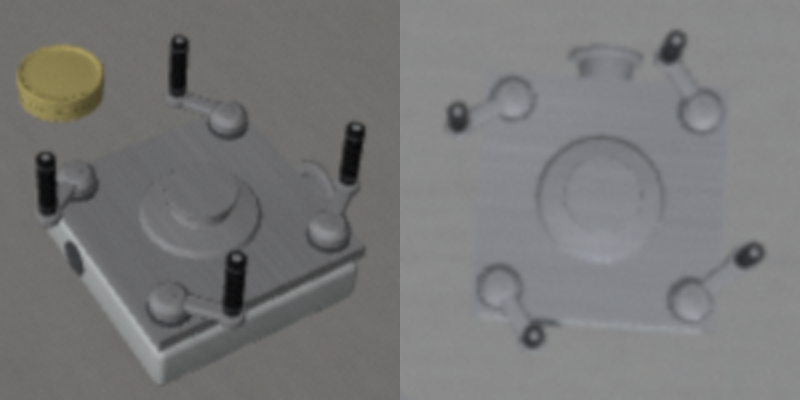

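```bash
cat > fit.py <<'E'
from meas import *
P={n:grab_frame(n) for n in ("scene","top")}
bt=blobs(P["top"],(295,180,415,295),80); 
for c,a,b in bt: print("top",np.round(c,1),a,b)
hub={"scene":dict(a=(355.9,242),d=(393.7,284.7),b=(299.2,266.4),c=(333,311.7)),"top":dict(a=(329.2,208.8),d=(385.9,212.7),b=(325,265.8),c=(382.3,270))}
S=dict(a=(336.6,225.2),d=(401.5,258.1),b=(287.4,269.1),c=(357.6,306.6))
near=dict(a=(312,215),b=(335,280),c=(400,256),d=(377,195))
T={k:min((c for c,_,_ in bt),key=lambda c:np.hypot(*(c-near[k]))) for k in near}
sg=dict(a=(1,1),b=(-1,1),c=(-1,-1),d=(1,-1))
def pts(v):
    c,s=np.cos(v[2]),np.sin(v[2]); R=np.array([[c,-s],[s,c]]); out={}
    for i,k in enumerate("abcd"):
        ax=v[:2]+R@(.058*np.array(sg[k])); th=v[5+i]
        out[k]=(np.r_[ax,v[4]],np.r_[ax+.038*np.array([np.cos(th),np.sin(th)]),v[3]])
    return out
def f(v):
    r=[]
    for k,(A,Q) in pts(v).items():
        r+=[proj(P["scene"],A)+v[9:11]-hub["scene"][k],proj(P["top"],A)+v[11:13]-hub["top"][k],2*(proj(P["scene"],Q)+v[9:11]-S[k]),2*(proj(P["top"],Q)+v[11:13]-T[k])]
    return np.r_[np.concatenate(r),v[9:13]/1.5]
r=least_squares(f,[.555,-.01,0,.1,.07,2,-2,-.5,.5,0,0,0,0])
print("pose",np.round(r.x[:5],4),"ang",np.round(np.degrees(r.x[5:9]),1),"off",np.round(r.x[9:],2),"cost",round(r.cost,2)); print(np.round(r.fun,1))
for k,(A,Q) in pts(r.x).items(): print(k,np.round(A,4),np.round(Q,4))
E
python3 fit.py
```

```text
top [375.6 195. ] 33 [373 190   7   9]
top [311.9 215.7] 23 [310 212   5   7]
top [398.4 256.7] 26 [396 253   7   7]
top [334.5 280.3] 22 [332 277   6   7]
pose [ 0.5473 -0.0149 -0.0518  0.101   0.0741] ang [ 121.9 -147.6  -50.4   36.2] off [ 0.1  -0.44 -0.24 -0.01] cost 3.59
[-0.2  0.7 -0.8 -0.3  0.3  0.2  0.3 -0.2 -0.7 -0.8 -0.8 -0.4  0.6  0.1
 -0.1  1.2  0.3  0.  -0.3 -0.3  0.  -0.2  0.5 -0.1 -0.2  0.1 -0.5  0.
 -0.6 -0.   0.6 -0.3  0.1 -0.3 -0.2 -0. ]
a [0.6083 0.04   0.0741] [0.5882 0.0723 0.101 ]
b [0.4924 0.046  0.0741] [0.4603 0.0257 0.101 ]
c [ 0.4864 -0.0698  0.0741] [ 0.5106 -0.0991  0.101 ]
d [ 0.6023 -0.0758  0.0741] [ 0.6329 -0.0534  0.101 ]
```

```bash
cat > go.py <<'E'
import sys
from h import *
from scipy.spatial.transform import Rotation as Ro
N=dict(a=((.6083,.0400),121.9),b=((.4924,.0460),-147.6),c=((.4864,-.0698),-50.4),d=((.6023,-.0758),36.2))
def state():
    s=sense(); w,x,y,z=s["orientation"]; return s,np.array(s["ee_pos"]),Ro.from_quat([x,y,z,w]).as_matrix()
if __name__=="__main__":
    k=sys.argv[1]; s,p,R=state(); (ax,th)=N[k]
    print("t",round(s["time_s"],2),"q",np.round(s["q"],2),"pos",np.round(p,4),"\nxtool",np.round(R[:,0],3),"w",s["gripper_width"],"F",np.round(s["contact_force"],2))
    yz=np.degrees(np.arctan2(R[1,2],R[0,2])); 
    for nm,t in (("out",th),("in",th+180)): print(nm,"turn ax",round((yz-t+180)%360-180,1))
    tgt=np.r_[np.array(ax)+.038*np.array([np.cos(np.radians(th)),np.sin(np.radians(th))]),.093]
    print("tool shift cm to grasp",np.round(100*R.T@(tgt-p),2),"world err mm",np.round(1000*(tgt-p),1))
    print("tilt corr (tool rotvec deg)",np.round(np.degrees(R.T@np.cross(R[:,0],[0,0,-1])),2))
E
python3 go.py a
python3 - <<'E'
import numpy as np
r=3.8
ph=np.radians(np.arange(0,151,10)); z=r*np.cos(ph);y=-r*np.sin(ph)
print("dz",np.round(np.diff(z),2)); print("dy",np.round(np.diff(y),2))
E
```

```text
t 1.0 q [-1.41  0.4   0.05  1.54 -0.02  1.21 -0.05] pos [0.1644 0.6289 0.2394] 
xtool [ 0.  0. -1.] w 0.08519039711021338 F [-1.04 -0.16 -1.05]
out turn ax -136.5
in turn ax 43.5
tool shift cm to grasp [ 14.63 -43.14  55.08] world err mm [ 423.8 -556.6 -146.4]
tilt corr (tool rotvec deg) [ 0.   -0.   -0.01]
dz [-0.06 -0.17 -0.28 -0.38 -0.47 -0.54 -0.6  -0.64 -0.66 -0.66 -0.64 -0.6
 -0.54 -0.47 -0.38]
dy [-0.66 -0.64 -0.6  -0.54 -0.47 -0.38 -0.28 -0.17 -0.06  0.06  0.17  0.28
  0.38  0.47  0.54]
```

Request:
servo_tool:
  motion:
    - {"ty": -3.08,"tz": 3.93,"tx": 0.2,"jaw": 4}
    - {"ty": -3.08,"tz": 3.93,"tx": 0.2}
    - {"ty": -3.08,"tz": 3.93,"tx": 0.2}
    - {"ty": -3.08,"tz": 3.93,"tx": 0.2}
    - {"ty": -3.08,"tz": 3.93,"tx": 0.2}
    - {"ty": -3.08,"tz": 3.93,"tx": 0.2}
    - {"ty": -3.08,"tz": 3.93,"tx": 0.2}
    - {"ty": -3.08,"tz": 3.93,"tx": 0.2}
    - {"ty": -3.08,"tz": 3.93,"tx": 0.2}
    - {"ty": -3.08,"tz": 3.93,"tx": 0.2}
    - {"ty": -3.08,"tz": 3.93,"tx": 0.2}
    - {"ty": -3.08,"tz": 3.93,"tx": 0.2}
    - {"ty": -3.08,"tz": 3.93,"tx": 0.2}
    - {"ty": -3.08,"tz": 3.93,"tx": 0.2}
    - {"ax": 9}
    - {"ax": 9}
    - {"ax": 9}
    - {"ax": 9}
    - {"ax": 7.5}
    - {}
  grip_force: 30

```text
validation failed for argument at $.mo...
```

```bash
python3 go.py a
```

```text
t 1.0 q [-1.41  0.4   0.05  1.54 -0.02  1.21 -0.05] pos [0.1644 0.6289 0.2394] 
xtool [ 0.  0. -1.] w 0.08519039711021338 F [-1.04 -0.16 -1.05]
out turn ax -136.5
in turn ax 43.5
tool shift cm to grasp [ 14.63 -43.14  55.08] world err mm [ 423.8 -556.6 -146.4]
tilt corr (tool rotvec deg) [ 0.   -0.   -0.01]
```

Request:
servo_tool:
  motion:
    - {"ty": -3.08,"tz": 3.93,"tx": 0.2,"jaw": 4}
    - {"ty": -3.08,"tz": 3.93,"tx": 0.2}
    - {"ty": -3.08,"tz": 3.93,"tx": 0.2}
    - {"ty": -3.08,"tz": 3.93,"tx": 0.2}
    - {"ty": -3.08,"tz": 3.93,"tx": 0.2}
    - {"ty": -3.08,"tz": 3.93,"tx": 0.2}
    - {"ty": -3.08,"tz": 3.93,"tx": 0.2}
    - {"ty": -3.08,"tz": 3.93,"tx": 0.2}
    - {"ty": -3.08,"tz": 3.93,"tx": 0.2}
    - {"ty": -3.08,"tz": 3.93,"tx": 0.2}
    - {"ty": -3.08,"tz": 3.93,"tx": 0.2}
    - {"ty": -3.08,"tz": 3.93,"tx": 0.2}
    - {"ty": -3.08,"tz": 3.93,"tx": 0.2}
    - {"ty": -3.08,"tz": 3.93,"tx": 0.2}
    - {"ax": 9}
    - {"ax": 9}
    - {"ax": 9}
    - {"ax": 9}
    - {"ax": 7.5}
    - {"tx": 0}
  grip_force: 30

```text
validation failed for argument at $.mo...
```

```bash
python3 go.py a
```

```text
t 1.0 q [-1.41  0.4   0.05  1.54 -0.02  1.21 -0.05] pos [0.1644 0.6289 0.2394] 
xtool [ 0.  0. -1.] w 0.08519039711021338 F [-1.04 -0.16 -1.05]
out turn ax -136.5
in turn ax 43.5
tool shift cm to grasp [ 14.63 -43.14  55.08] world err mm [ 423.8 -556.6 -146.4]
tilt corr (tool rotvec deg) [ 0.   -0.   -0.01]
```

Request:
servo_tool:
  motion:
    - {"tx": 0.2,"ty": -3.08,"tz": 3.93,"ax": 0,"ay": 0,"az": 0,"jaw": 4}
  grip_force: 30

```text
time_s: 1.12
ee_pos: [0.1909, 0.5917, 0.2371]
orientation: [0.701, 0.088, 0.702, -0.087]
contact_force: [1.0, 0.1, 0.6]
gripper_width: 0.0699
```

```bash
python3 go.py a | head -3
```

```text
t 1.12 q [-1.37  0.35  0.05  1.61 -0.02  1.18  0.01] pos [0.1909 0.5917 0.2371] 
xtool [-0.002  0.002 -1.   ] w 0.06992996426594675 F [1.03 0.06 0.56]
out turn ax -136.1
```

Request:
servo_tool:
  motion:
    - {"tx": 0.2,"ty": -3.08,"tz": 3.93,"jaw": 4}
    - {"tx": 0.2,"ty": -3.08,"tz": 3.93,"jaw": 4}
    - {"tx": 0.2,"ty": -3.08,"tz": 3.93,"jaw": 4}
    - {"tx": 0.2,"ty": -3.08,"tz": 3.93,"jaw": 4}
    - {"tx": 0.2,"ty": -3.08,"tz": 3.93,"jaw": 4}
    - {"tx": 0.2,"ty": -3.08,"tz": 3.93,"jaw": 4}
    - {"tx": 0.2,"ty": -3.08,"tz": 3.93,"jaw": 4}
    - {"tx": 0.2,"ty": -3.08,"tz": 3.93,"jaw": 4}
    - {"tx": 0.2,"ty": -3.08,"tz": 3.93,"jaw": 4}
    - {"tx": 0.2,"ty": -3.08,"tz": 3.93,"jaw": 4}
    - {"tx": 0.2,"ty": -3.08,"tz": 3.93,"jaw": 4}
    - {"tx": 0.2,"ty": -3.08,"tz": 3.93,"jaw": 4}
    - {"tx": 0.2,"ty": -3.08,"tz": 3.93,"jaw": 4}

```text
validation failed for argument at $.mo...
```

All keys seem to be required in every row.

Request:
servo_tool:
  motion:
    - {"tx": 0.2,"ty": -3.08,"tz": 3.93,"ax": 0,"ay": 0,"az": 0,"jaw": 4}
    - {"tx": 0.2,"ty": -3.08,"tz": 3.93,"ax": 0,"ay": 0,"az": 0,"jaw": 4}
    - {"tx": 0.2,"ty": -3.08,"tz": 3.93,"ax": 0,"ay": 0,"az": 0,"jaw": 4}
    - {"tx": 0.2,"ty": -3.08,"tz": 3.93,"ax": 0,"ay": 0,"az": 0,"jaw": 4}
    - {"tx": 0.2,"ty": -3.08,"tz": 3.93,"ax": 0,"ay": 0,"az": 0,"jaw": 4}
    - {"tx": 0.2,"ty": -3.08,"tz": 3.93,"ax": 0,"ay": 0,"az": 0,"jaw": 4}
    - {"tx": 0.2,"ty": -3.08,"tz": 3.93,"ax": 0,"ay": 0,"az": 0,"jaw": 4}
    - {"tx": 0.2,"ty": -3.08,"tz": 3.93,"ax": 0,"ay": 0,"az": 0,"jaw": 4}
    - {"tx": 0.2,"ty": -3.08,"tz": 3.93,"ax": 0,"ay": 0,"az": 0,"jaw": 4}
    - {"tx": 0.2,"ty": -3.08,"tz": 3.93,"ax": 0,"ay": 0,"az": 0,"jaw": 4}
    - {"tx": 0.2,"ty": -3.08,"tz": 3.93,"ax": 0,"ay": 0,"az": 0,"jaw": 4}
    - {"tx": 0.2,"ty": -3.08,"tz": 3.93,"ax": 0,"ay": 0,"az": 0,"jaw": 4}
    - {"tx": 0.2,"ty": -3.08,"tz": 3.93,"ax": 0,"ay": 0,"az": 0,"jaw": 4}
    - {"tx": 0,"ty": 0,"tz": 0,"ax": 9,"ay": 0,"az": 0,"jaw": 4}
    - {"tx": 0,"ty": 0,"tz": 0,"ax": 9,"ay": 0,"az": 0,"jaw": 4}
    - {"tx": 0,"ty": 0,"tz": 0,"ax": 9,"ay": 0,"az": 0,"jaw": 4}
    - {"tx": 0,"ty": 0,"tz": 0,"ax": 9,"ay": 0,"az": 0,"jaw": 4}
    - {"tx": 0,"ty": 0,"tz": 0,"ax": 7.5,"ay": 0,"az": 0,"jaw": 4}
    - {"tx": 0,"ty": 0,"tz": 0,"ax": 0,"ay": 0,"az": 0,"jaw": 4}
    - {"tx": 0,"ty": 0,"tz": 0,"ax": 0,"ay": 0,"az": 0,"jaw": 4}

```text
time_s: 3.62
ee_pos: [0.5877, 0.0727, 0.2113]
orientation: [0.618, 0.343, 0.618, -0.343]
contact_force: [0.9, 0.5, -0.2]
gripper_width: 0.0398
```

```bash
python3 go.py a
```

```text
t 3.62 q [-0.64  0.36  0.57  1.73 -0.21  1.12  0.55] pos [0.5877 0.0727 0.2113] 
xtool [ 0.  0. -1.] w 0.039792915027084264 F [ 0.95  0.48 -0.2 ]
out turn ax -179.9
in turn ax 0.1
tool shift cm to grasp [11.83  0.02  0.07] world err mm [   0.5   -0.4 -118.3]
tilt corr (tool rotvec deg) [-0.   -0.01 -0.01]
```

Request:
servo_tool:
  motion:
    - {"tx": 2.5,"ty": 0,"tz": 0.03,"ax": 0,"ay": 0,"az": 0,"jaw": 4}
    - {"tx": 2.5,"ty": 0,"tz": 0.04,"ax": 0,"ay": 0,"az": 0,"jaw": 4}
    - {"tx": 2.4,"ty": 0,"tz": 0,"ax": 0,"ay": 0,"az": 0,"jaw": 4}
    - {"tx": 2.2,"ty": 0,"tz": 0,"ax": 0,"ay": 0,"az": 0,"jaw": 4}
    - {"tx": 2.2,"ty": 0,"tz": 0,"ax": 0,"ay": 0,"az": 0,"jaw": 4}
    - {"tx": 0,"ty": 0,"tz": 0,"ax": 0,"ay": 0,"az": 0,"jaw": 2}
    - {"tx": 0,"ty": 0,"tz": 0,"ax": 0,"ay": 0,"az": 0,"jaw": 0.5}
    - {"tx": 0,"ty": 0,"tz": 0,"ax": 0,"ay": 0,"az": 0,"jaw": 0.5}
    - {"tx": 0,"ty": 0,"tz": 0,"ax": 0,"ay": 0,"az": 0,"jaw": 0.5}
  grip_force: 30

```text
time_s: 4.75
ee_pos: [0.5888, 0.0724, 0.0938]
orientation: [0.619, 0.344, 0.618, -0.343]
contact_force: [2.4, 2.0, -4.8]
gripper_width: 0.0115
```

```bash
python3 - <<'E'
from h import *
a=grab_frame("scene");b=grab_frame("top")
cv2.imwrite("pics/c2.png",np.hstack([cv2.resize(a["color"][150:350,260:460],(400,400)),cv2.resize(b["color"][170:300,290:420],(400,400))]))
E
python3 go.py a
```

```text
t 4.85 q [-0.58  0.5   0.51  1.83 -0.3   0.89  0.63] pos [0.5887 0.0723 0.0937] 
xtool [ 0.002  0.001 -1.   ] w 0.011624539515581065 F [ 2.68  1.8  -5.52]
out turn ax 180.0
in turn ax -0.0
tool shift cm to grasp [ 0.07 -0.05 -0.02] world err mm [-0.5 -0.1 -0.7]
tilt corr (tool rotvec deg) [ 0.    0.02 -0.1 ]
```

View pics/c2.png

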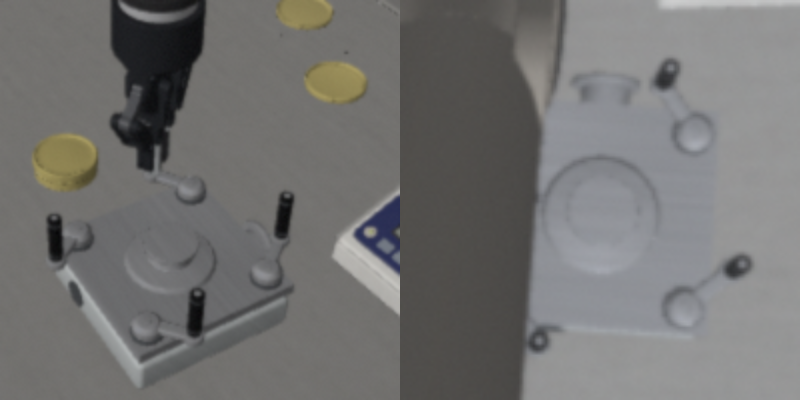

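The left half shows the fingers round pin a, and the width of 11.6 mm matches the pin. I'll lead it round the first 90°.

Request:
servo_tool:
  motion:
    - {"tx": 0.01,"ty": 0.66,"tz": 0.06,"ax": 0,"ay": 0,"az": 0,"jaw": 0.5}
    - {"tx": 0.01,"ty": 0.64,"tz": 0.17,"ax": 0,"ay": 0,"az": 0,"jaw": 0.5}
    - {"tx": 0.01,"ty": 0.6,"tz": 0.28,"ax": 0,"ay": 0,"az": 0,"jaw": 0.5}
    - {"tx": 0.01,"ty": 0.54,"tz": 0.38,"ax": 0,"ay": 0,"az": 0,"jaw": 0.5}
    - {"tx": 0.02,"ty": 0.47,"tz": 0.47,"ax": 0,"ay": 0,"az": 0,"jaw": 0.5}
    - {"tx": 0.02,"ty": 0.38,"tz": 0.54,"ax": 0,"ay": 0,"az": 0,"jaw": 0.5}
    - {"tx": 0.02,"ty": 0.28,"tz": 0.6,"ax": 0,"ay": 0,"az": 0,"jaw": 0.5}
    - {"tx": 0.02,"ty": 0.17,"tz": 0.64,"ax": 0,"ay": 0,"az": 0,"jaw": 0.5}
    - {"tx": 0.02,"ty": 0.06,"tz": 0.66,"ax": 0,"ay": 0,"az": 0,"jaw": 0.5}

```text
time_s: 5.98
ee_pos: [0.6422, 0.0608, 0.0923]
orientation: [0.619, 0.344, 0.617, -0.342]
contact_force: [-0.4, 4.8, -0.5]
gripper_width: 0.0115
```

```bash
cat > ft.py <<'E'
import sys
from go import *
k=sys.argv[1]; s,p,R=state(); ax,th=N[k]; ax=np.array(ax)
d=p[:2]-ax; r=np.hypot(*d); a=np.degrees(np.arctan2(d[1],d[0])); u=d/r; cw=np.array([u[1],-u[0]])
F=np.array(s["contact_force"])
sg=-1 if R[:2,2]@[np.cos(np.radians(th)),np.sin(np.radians(th))]>0 else 1
cwt=R.T@np.r_[cw,0]; ut=R.T@np.r_[u,0]
print("t %.2f r %.2f mm turned %.1f resist %.1f N radial %.1f Fz %.1f z %.4f w %.4f"%(s["time_s"],1000*r,(th-a)%360,-F[:2]@cw,F[:2]@u,F[2],p[2],s["gripper_width"]))
print("cw tangent in tool (ty,tz)",np.round(cwt[1:],3),"outward",np.round(ut[1:],3))
E
python3 ft.py a
```

```text
t 5.97 r 39.75 mm turned 90.3 resist 4.3 N radial 2.1 Fz -0.5 z 0.0923 w 0.0115
cw tangent in tool (ty,tz) [-0.006  1.   ] outward [1.    0.006]
```

Request:
servo_tool:
  motion:
    - {"tx": 0.02,"ty": -0.06,"tz": 0.66,"ax": 0,"ay": 0,"az": 0,"jaw": 0.5}
    - {"tx": 0.01,"ty": -0.17,"tz": 0.64,"ax": 0,"ay": 0,"az": 0,"jaw": 0.5}
    - {"tx": 0.01,"ty": -0.28,"tz": 0.6,"ax": 0,"ay": 0,"az": 0,"jaw": 0.5}
    - {"tx": 0.01,"ty": -0.38,"tz": 0.54,"ax": 0,"ay": 0,"az": 0,"jaw": 0.5}
    - {"tx": 0.01,"ty": -0.47,"tz": 0.47,"ax": 0,"ay": 0,"az": 0,"jaw": 0.5}
    - {"tx": 0.01,"ty": -0.26,"tz": 0.2,"ax": 0,"ay": 0,"az": 0,"jaw": 0.5}
    - {"tx": 0,"ty": 0,"tz": 0,"ax": 0,"ay": 0,"az": 0,"jaw": 0.5}

```text
time_s: 6.85
ee_pos: [0.6432, 0.0231, 0.0914]
orientation: [0.618, 0.344, 0.617, -0.344]
contact_force: [3.4, 0.0, -1.1]
gripper_width: 0.0109
```

```bash
python3 ft.py a
```

```text
t 6.85 r 38.78 mm turned 147.7 resist 1.5 N radial 3.0 Fz -1.1 z 0.0914 w 0.0109
cw tangent in tool (ty,tz) [-0.845  0.535] outward [0.535 0.845]
```

Request:
servo_tool:
  motion:
    - {"tx": 0.01,"ty": -0.28,"tz": 0.17,"ax": 0,"ay": 0,"az": 0,"jaw": 0.5}
    - {"tx": 0,"ty": 0,"tz": 0,"ax": 0,"ay": 0,"az": 0,"jaw": 0.5}

```text
time_s: 7.1
ee_pos: [0.642, 0.021, 0.0914]
orientation: [0.618, 0.344, 0.617, -0.344]
contact_force: [4.8, 1.0, -1.5]
gripper_width: 0.0113
```

```bash
python3 ft.py a
```

```text
t 7.10 r 38.66 mm turned 151.3 resist 3.2 N radial 3.7 Fz -1.5 z 0.0914 w 0.0113
cw tangent in tool (ty,tz) [-0.877  0.481] outward [0.481 0.877]
```

Request:
servo_tool:
  motion:
    - {"tx": 0.01,"ty": -0.3,"tz": 0.2,"ax": 0,"ay": 0,"az": 0,"jaw": 0.5}
    - {"tx": 0,"ty": 0,"tz": 0,"ax": 0,"ay": 0,"az": 0,"jaw": 0.5}

```text
time_s: 7.35
ee_pos: [0.6401, 0.0182, 0.0912]
orientation: [0.618, 0.344, 0.618, -0.344]
contact_force: [4.3, 0.5, -1.4]
gripper_width: 0.0113
```

```bash
python3 ft.py a
```

```text
t 7.35 r 38.60 mm turned 156.4 resist 2.8 N radial 3.3 Fz -1.4 z 0.0912 w 0.0113
cw tangent in tool (ty,tz) [-0.916  0.402] outward [0.402 0.916]
```

Request:
servo_tool:
  motion:
    - {"tx": 0.01,"ty": -0.34,"tz": 0.17,"ax": 0,"ay": 0,"az": 0,"jaw": 0.5}
    - {"tx": 0,"ty": 0,"tz": 0,"ax": 0,"ay": 0,"az": 0,"jaw": 0.5}

```text
time_s: 7.6
ee_pos: [0.6376, 0.015, 0.091]
orientation: [0.618, 0.344, 0.618, -0.344]
contact_force: [3.2, 1.1, 0.4]
gripper_width: 0.0115
```

```bash
python3 ft.py a
```

```text
t 7.60 r 38.53 mm turned 162.3 resist 2.9 N radial 1.7 Fz 0.4 z 0.0910 w 0.0115
cw tangent in tool (ty,tz) [-0.952  0.305] outward [0.305 0.952]
```

Request:
servo_tool:
  motion:
    - {"tx": 0.01,"ty": -0.36,"tz": 0.12,"ax": 0,"ay": 0,"az": 0,"jaw": 0.5}
    - {"tx": 0,"ty": 0,"tz": 0,"ax": 0,"ay": 0,"az": 0,"jaw": 0.5}

```text
time_s: 7.85
ee_pos: [0.636, 0.0134, 0.091]
orientation: [0.618, 0.344, 0.618, -0.343]
contact_force: [4.8, 3.5, -0.2]
gripper_width: 0.0113
```

```bash
python3 ft.py a
```

```text
t 7.85 r 38.40 mm turned 165.8 resist 5.8 N radial 1.1 Fz -0.2 z 0.0910 w 0.0113
cw tangent in tool (ty,tz) [-0.969  0.245] outward [0.245 0.969]
```

Request:
servo_tool:
  motion:
    - {"tx": 0.0,"ty": -0.19,"tz": 0.04,"ax": 0,"ay": 0,"az": 0,"jaw": 0.5}
    - {"tx": 0,"ty": 0,"tz": 0,"ax": 0,"ay": 0,"az": 0,"jaw": 0.5}

```text
time_s: 8.1
ee_pos: [0.6355, 0.013, 0.091]
orientation: [0.619, 0.345, 0.618, -0.342]
contact_force: [6.6, 4.0, -1.2]
gripper_width: 0.011
```

```bash
python3 ft.py a
```

```text
t 8.10 r 38.34 mm turned 166.7 resist 7.5 N radial 1.8 Fz -1.2 z 0.0910 w 0.0110
cw tangent in tool (ty,tz) [-0.973  0.229] outward [0.229 0.973]
```

Request:
servo_tool:
  motion:
    - {"tx": 0,"ty": 0,"tz": 0,"ax": 0,"ay": 0,"az": 0,"jaw": 0.5}
    - {"tx": 0,"ty": 0,"tz": 0,"ax": 0,"ay": 0,"az": 0,"jaw": 0.5}

```text
time_s: 8.35
ee_pos: [0.6355, 0.013, 0.0911]
orientation: [0.619, 0.344, 0.618, -0.342]
contact_force: [6.0, 3.3, -0.9]
gripper_width: 0.011
```

```bash
python3 ft.py a
```

```text
t 8.35 r 38.35 mm turned 166.7 resist 6.6 N radial 1.9 Fz -0.9 z 0.0911 w 0.0110
cw tangent in tool (ty,tz) [-0.973  0.23 ] outward [0.23  0.973]
```

Request:
servo_tool:
  motion:
    - {"tx": 0,"ty": -0.3,"tz": 0.06,"ax": 0,"ay": 0,"az": 0,"jaw": 0.5}
    - {"tx": 0,"ty": 0,"tz": 0,"ax": 0,"ay": 0,"az": 0,"jaw": 0.5}
    - {"tx": 0,"ty": 0,"tz": 0,"ax": 0,"ay": 0,"az": 0,"jaw": 0.5}

```text
time_s: 8.72
ee_pos: [0.6346, 0.0124, 0.0912]
orientation: [0.62, 0.345, 0.617, -0.341]
contact_force: [9.0, 5.1, -3.4]
gripper_width: 0.0109
```

```bash
python3 ft.py a
```

```text
t 8.72 r 38.18 mm turned 168.3 resist 10.1 N radial 2.5 Fz -3.4 z 0.0912 w 0.0109
cw tangent in tool (ty,tz) [-0.979  0.202] outward [0.202 0.979]
```

Request:
servo_tool:
  motion:
    - {"tx": 0,"ty": -0.2,"tz": 0.04,"ax": 0,"ay": 0,"az": 0,"jaw": 0.5}
    - {"tx": 0,"ty": 0,"tz": 0,"ax": 0,"ay": 0,"az": 0,"jaw": 0.5}
    - {"tx": 0,"ty": 0,"tz": 0,"ax": 0,"ay": 0,"az": 0,"jaw": 0.5}

```text
time_s: 9.1
ee_pos: [0.6341, 0.0119, 0.0914]
orientation: [0.62, 0.346, 0.617, -0.34]
contact_force: [10.0, 7.2, -5.4]
gripper_width: 0.0111
```

```bash
python3 ft.py a
```

```text
t 9.10 r 38.14 mm turned 169.3 resist 12.2 N radial 1.4 Fz -5.4 z 0.0914 w 0.0111
cw tangent in tool (ty,tz) [-0.983  0.185] outward [0.185 0.983]
```

Request:
servo_tool:
  motion:
    - {"tx": 0,"ty": 0,"tz": 0,"ax": 0,"ay": 0,"az": 0,"jaw": 4}
    - {"tx": 0,"ty": 0,"tz": 0,"ax": 0,"ay": 0,"az": 0,"jaw": 4}
    - {"tx": -3,"ty": 0,"tz": 0,"ax": 0,"ay": 0,"az": 0,"jaw": 4}
    - {"tx": -4,"ty": 0,"tz": 0,"ax": 0,"ay": 0,"az": 0,"jaw": 4}
    - {"tx": 0,"ty": 0,"tz": 0,"ax": 0,"ay": 0,"az": 0,"jaw": 4}

```text
time_s: 9.72
ee_pos: [0.6313, 0.0057, 0.1637]
orientation: [0.619, 0.345, 0.617, -0.344]
contact_force: [0.1, -1.4, -0.5]
gripper_width: 0.0405
```

```bash
python3 go.py c
```

```text
t 9.72 q [-0.48  0.48  0.54  1.68 -0.28  1.05  0.71] pos [0.6313 0.0057 0.1637] 
xtool [ 0.004 -0.    -1.   ] w 0.04045143916767128 F [ 0.09 -1.44 -0.52]
out turn ax -7.9
in turn ax 172.1
tool shift cm to grasp [  7.04 -15.79   2.54] world err mm [-120.7 -104.8  -70.7]
tilt corr (tool rotvec deg) [-0.    0.13 -0.16]
```

Request:
servo_tool:
  motion:
    - {"tx": 0,"ty": -3.95,"tz": 0.64,"ax": 0,"ay": 0,"az": 0,"jaw": 4}
    - {"tx": 0,"ty": -3.95,"tz": 0.64,"ax": 0,"ay": 0,"az": 0,"jaw": 4}
    - {"tx": 0,"ty": -3.95,"tz": 0.63,"ax": 0,"ay": 0,"az": 0,"jaw": 4}
    - {"tx": 0,"ty": -3.95,"tz": 0.63,"ax": 0,"ay": 0,"az": 0,"jaw": 4}
    - {"tx": 0,"ty": 0,"tz": 0,"ax": -7.9,"ay": 0,"az": 0,"jaw": 4}
    - {"tx": 0,"ty": 0,"tz": 0,"ax": 0,"ay": 0.1,"az": -0.1,"jaw": 4}
    - {"tx": 0,"ty": 0,"tz": 0,"ax": 0,"ay": 0,"az": 0,"jaw": 4}

```text
time_s: 10.6
ee_pos: [0.5092, -0.0972, 0.1602]
orientation: [0.639, 0.3, 0.641, -0.301]
contact_force: [0.3, -1.8, 0.5]
gripper_width: 0.0398
```

```bash
python3 go.py c
```

```text
t 10.6 q [-0.38  0.29  0.58  1.95 -0.19  0.97  0.98] pos [ 0.5092 -0.0972  0.1602] 
xtool [-0.004  0.    -1.   ] w 0.0397940233604377 F [ 0.33 -1.76  0.47]
out turn ax 0.1
in turn ax -179.9
tool shift cm to grasp [6.72 0.01 0.25] world err mm [  1.4  -1.9 -67.2]
tilt corr (tool rotvec deg) [ 0.   -0.16  0.18]
```

Request:
servo_tool:
  motion:
    - {"tx": 2.3,"ty": 0,"tz": 0.2,"ax": 0,"ay": -0.1,"az": 0.1,"jaw": 4}
    - {"tx": 2.3,"ty": 0,"tz": 0.05,"ax": 0,"ay": 0,"az": 0,"jaw": 4}
    - {"tx": 2.1,"ty": 0,"tz": 0,"ax": 0,"ay": 0,"az": 0,"jaw": 4}
    - {"tx": 0,"ty": 0,"tz": 0,"ax": 0,"ay": 0,"az": 0,"jaw": 2}
    - {"tx": 0,"ty": 0,"tz": 0,"ax": 0,"ay": 0,"az": 0,"jaw": 0.5}
    - {"tx": 0,"ty": 0,"tz": 0,"ax": 0,"ay": 0,"az": 0,"jaw": 0.5}
    - {"tx": 0,"ty": 0,"tz": 0,"ax": 0,"ay": 0,"az": 0,"jaw": 0.5}

```text
time_s: 11.48
ee_pos: [0.5114, -0.0989, 0.094]
orientation: [0.64, 0.3, 0.64, -0.3]
contact_force: [1.0, 1.3, -4.1]
gripper_width: 0.0113
```

```bash
python3 ft.py c
```

```text
t 11.47 r 38.30 mm turned 358.9 resist 1.6 N radial -0.3 Fz -4.1 z 0.0940 w 0.0113
cw tangent in tool (ty,tz) [-1.     0.016] outward [0.016 1.   ]
```

Gripped. I'll sweep nut c to about 145° in one go.

Request:
servo_tool:
  motion:
    - {"tx": 0.01,"ty": -0.66,"tz": -0.06,"ax": 0,"ay": 0,"az": 0,"jaw": 0.5}
    - {"tx": 0.01,"ty": -0.64,"tz": -0.17,"ax": 0,"ay": 0,"az": 0,"jaw": 0.5}
    - {"tx": 0.01,"ty": -0.6,"tz": -0.28,"ax": 0,"ay": 0,"az": 0,"jaw": 0.5}
    - {"tx": 0.01,"ty": -0.54,"tz": -0.38,"ax": 0,"ay": 0,"az": 0,"jaw": 0.5}
    - {"tx": 0.02,"ty": -0.47,"tz": -0.47,"ax": 0,"ay": 0,"az": 0,"jaw": 0.5}
    - {"tx": 0.02,"ty": -0.38,"tz": -0.54,"ax": 0,"ay": 0,"az": 0,"jaw": 0.5}
    - {"tx": 0.02,"ty": -0.28,"tz": -0.6,"ax": 0,"ay": 0,"az": 0,"jaw": 0.5}
    - {"tx": 0.02,"ty": -0.17,"tz": -0.64,"ax": 0,"ay": 0,"az": 0,"jaw": 0.5}
    - {"tx": 0.02,"ty": -0.06,"tz": -0.66,"ax": 0,"ay": 0,"az": 0,"jaw": 0.5}
    - {"tx": 0.02,"ty": 0.06,"tz": -0.66,"ax": 0,"ay": 0,"az": 0,"jaw": 0.5}
    - {"tx": 0.01,"ty": 0.17,"tz": -0.64,"ax": 0,"ay": 0,"az": 0,"jaw": 0.5}
    - {"tx": 0.01,"ty": 0.28,"tz": -0.6,"ax": 0,"ay": 0,"az": 0,"jaw": 0.5}
    - {"tx": 0.01,"ty": 0.38,"tz": -0.54,"ax": 0,"ay": 0,"az": 0,"jaw": 0.5}
    - {"tx": 0.01,"ty": 0.47,"tz": -0.47,"ax": 0,"ay": 0,"az": 0,"jaw": 0.5}
    - {"tx": 0.01,"ty": 0.26,"tz": -0.2,"ax": 0,"ay": 0,"az": 0,"jaw": 0.5}
    - {"tx": 0,"ty": 0,"tz": 0,"ax": 0,"ay": 0,"az": 0,"jaw": 0.5}

```text
time_s: 13.48
ee_pos: [0.4507, -0.0619, 0.092]
orientation: [0.641, 0.3, 0.639, -0.301]
contact_force: [2.5, -3.9, -5.1]
gripper_width: 0.0112
```

```bash
python3 ft.py c
```

```text
t 13.47 r 36.59 mm turned 142.0 resist 3.3 N radial -3.3 Fz -5.1 z 0.0920 w 0.0112
cw tangent in tool (ty,tz) [ 0.789 -0.614] outward [-0.614 -0.789]
```

Request:
servo_tool:
  motion:
    - {"tx": 0.01,"ty": 0.23,"tz": -0.14,"ax": 0,"ay": 0,"az": 0,"jaw": 0.5}
    - {"tx": 0.01,"ty": 0.24,"tz": -0.12,"ax": 0,"ay": 0,"az": 0,"jaw": 0.5}
    - {"tx": 0,"ty": 0,"tz": 0,"ax": 0,"ay": 0,"az": 0,"jaw": 0.5}

```text
time_s: 13.85
ee_pos: [0.4524, -0.0555, 0.0917]
orientation: [0.64, 0.3, 0.64, -0.3]
contact_force: [1.2, -4.5, -2.4]
gripper_width: 0.0113
```

```bash
python3 ft.py c
```

```text
t 13.85 r 36.89 mm turned 152.3 resist 3.7 N radial -2.8 Fz -2.4 z 0.0917 w 0.0113
cw tangent in tool (ty,tz) [ 0.887 -0.462] outward [-0.462 -0.887]
```

Request:
servo_tool:
  motion:
    - {"tx": 0.01,"ty": 0.24,"tz": -0.11,"ax": 0,"ay": 0,"az": 0,"jaw": 0.5}
    - {"tx": 0.01,"ty": 0.25,"tz": -0.08,"ax": 0,"ay": 0,"az": 0,"jaw": 0.5}
    - {"tx": 0,"ty": 0,"tz": 0,"ax": 0,"ay": 0,"az": 0,"jaw": 0.5}

```text
time_s: 14.22
ee_pos: [0.4549, -0.0501, 0.0914]
orientation: [0.64, 0.3, 0.64, -0.3]
contact_force: [0.3, -4.1, 0.5]
gripper_width: 0.0115
```

```bash
python3 ft.py c
```

```text
t 14.22 r 37.14 mm turned 161.6 resist 3.3 N radial -2.5 Fz 0.5 z 0.0914 w 0.0115
cw tangent in tool (ty,tz) [ 0.95  -0.313] outward [-0.313 -0.95 ]
```

Request:
servo_tool:
  motion:
    - {"tx": 0.01,"ty": 0.27,"tz": -0.07,"ax": 0,"ay": 0,"az": 0,"jaw": 0.5}
    - {"tx": 0.01,"ty": 0.27,"tz": -0.04,"ax": 0,"ay": 0,"az": 0,"jaw": 0.5}
    - {"tx": 0,"ty": 0,"tz": 0,"ax": 0,"ay": 0,"az": 0,"jaw": 0.5}

```text
time_s: 14.6
ee_pos: [0.458, -0.0455, 0.0911]
orientation: [0.64, 0.3, 0.641, -0.3]
contact_force: [-1.3, -2.1, 3.8]
gripper_width: 0.0111
```

```bash
python3 ft.py c
```

```text
t 14.60 r 37.35 mm turned 170.2 resist 2.5 N radial -0.4 Fz 3.8 z 0.0911 w 0.0111
cw tangent in tool (ty,tz) [ 0.986 -0.167] outward [-0.167 -0.986]
```

Request:
servo_tool:
  motion:
    - {"tx": 0,"ty": 0.28,"tz": -0.03,"ax": 0,"ay": 0,"az": 0,"jaw": 0.5}
    - {"tx": 0,"ty": 0.28,"tz": -0.02,"ax": 0,"ay": 0,"az": 0,"jaw": 0.5}
    - {"tx": 0,"ty": 0,"tz": 0,"ax": 0,"ay": 0,"az": 0,"jaw": 0.5}

```text
time_s: 14.98
ee_pos: [0.4594, -0.0437, 0.0907]
orientation: [0.638, 0.299, 0.642, -0.302]
contact_force: [-8.3, -6.1, 9.5]
gripper_width: 0.0108
```

```bash
python3 ft.py c
```

```text
t 14.97 r 37.56 mm turned 173.6 resist 10.1 N radial 1.7 Fz 9.5 z 0.0907 w 0.0108
cw tangent in tool (ty,tz) [ 0.994 -0.109] outward [-0.109 -0.994]
```

Request:
servo_tool:
  motion:
    - {"tx": -0.1,"ty": 0.22,"tz": -0.02,"ax": 0,"ay": 0,"az": 0,"jaw": 0.5}
    - {"tx": 0,"ty": 0,"tz": 0,"ax": 0,"ay": 0,"az": 0,"jaw": 0.5}
    - {"tx": 0,"ty": 0,"tz": 0,"ax": 0,"ay": 0,"az": 0,"jaw": 0.5}

```text
time_s: 15.35
ee_pos: [0.4599, -0.0433, 0.091]
orientation: [0.638, 0.299, 0.642, -0.303]
contact_force: [-7.3, -8.0, 5.0]
gripper_width: 0.0114
```

```bash
python3 ft.py c
```

```text
t 15.35 r 37.51 mm turned 174.6 resist 10.9 N radial -0.5 Fz 5.0 z 0.0910 w 0.0114
cw tangent in tool (ty,tz) [ 0.996 -0.094] outward [-0.094 -0.996]
```

Request:
servo_tool:
  motion:
    - {"tx": 0,"ty": 0.17,"tz": -0.02,"ax": 0,"ay": 0,"az": 0,"jaw": 0.5}
    - {"tx": 0,"ty": 0,"tz": 0,"ax": 0,"ay": 0,"az": 0,"jaw": 0.5}
    - {"tx": 0,"ty": 0,"tz": 0,"ax": 0,"ay": 0,"az": 0,"jaw": 0.5}

```text
time_s: 15.72
ee_pos: [0.4602, -0.0428, 0.0909]
orientation: [0.637, 0.298, 0.642, -0.303]
contact_force: [-9.0, -9.5, 7.0]
gripper_width: 0.0111
```

```bash
python3 ft.py c
```

```text
t 15.72 r 37.62 mm turned 175.5 resist 13.1 N radial -0.6 Fz 7.0 z 0.0909 w 0.0111
cw tangent in tool (ty,tz) [ 0.997 -0.078] outward [-0.078 -0.997]
```

Request:
servo_tool:
  motion:
    - {"tx": 0,"ty": 0,"tz": 0,"ax": 0,"ay": 0,"az": 0,"jaw": 4}
    - {"tx": 0,"ty": 0,"tz": 0,"ax": 0,"ay": 0,"az": 0,"jaw": 4}
    - {"tx": -3,"ty": 0,"tz": 0,"ax": 0,"ay": 0,"az": 0,"jaw": 4}
    - {"tx": -4,"ty": 0,"tz": 0,"ax": 0,"ay": 0,"az": 0,"jaw": 4}
    - {"tx": 0,"ty": 0,"tz": 0,"ax": 0,"ay": 0,"az": 0,"jaw": 4}

```text
time_s: 16.35
ee_pos: [0.4682, -0.0382, 0.1649]
orientation: [0.643, 0.302, 0.638, -0.298]
contact_force: [0.1, 0.3, -0.7]
gripper_width: 0.04
```

```bash
python3 go.py b; python3 ft.py c
```

```text
t 16.35 q [-0.53  0.17  0.58  2.06 -0.12  0.94  0.81] pos [ 0.4682 -0.0382  0.1649] 
xtool [ 0.008  0.002 -1.   ] w 0.03998165757706305 F [ 0.08  0.29 -0.67]
out turn ax 97.4
in turn ax -82.6
tool shift cm to grasp [ 7.2   3.43 -5.42] world err mm [ -7.8  63.8 -71.9]
tilt corr (tool rotvec deg) [ 0.    0.18 -0.43]
t 16.35 r 36.53 mm turned 189.6 resist -0.2 N radial 0.2 Fz -0.7 z 0.1649 w 0.0400
cw tangent in tool (ty,tz) [0.985 0.171] outward [ 0.171 -0.985]
```

Request:
servo_tool:
  motion:
    - {"tx": 0,"ty": 1.7,"tz": -2.7,"ax": 0,"ay": 0.1,"az": -0.4,"jaw": 4}
    - {"tx": 0,"ty": 1.7,"tz": -2.7,"ax": 0,"ay": 0,"az": 0,"jaw": 4}
    - {"tx": 0,"ty": 0,"tz": 0,"ax": -9.2,"ay": 0,"az": 0,"jaw": 4}
    - {"tx": 0,"ty": 0,"tz": 0,"ax": -9.2,"ay": 0,"az": 0,"jaw": 4}
    - {"tx": 0,"ty": 0,"tz": 0,"ax": -9.2,"ay": 0,"az": 0,"jaw": 4}
    - {"tx": 0,"ty": 0,"tz": 0,"ax": -9.2,"ay": 0,"az": 0,"jaw": 4}
    - {"tx": 0,"ty": 0,"tz": 0,"ax": -9.2,"ay": 0,"az": 0,"jaw": 4}
    - {"tx": 0,"ty": 0,"tz": 0,"ax": -9.2,"ay": 0,"az": 0,"jaw": 4}
    - {"tx": 0,"ty": 0,"tz": 0,"ax": -9.2,"ay": 0,"az": 0,"jaw": 4}
    - {"tx": 0,"ty": 0,"tz": 0,"ax": -9.2,"ay": 0,"az": 0,"jaw": 4}
    - {"tx": 0,"ty": 0,"tz": 0,"ax": -9.0,"ay": 0,"az": 0,"jaw": 4}
    - {"tx": 0,"ty": 0,"tz": 0,"ax": 0,"ay": 0,"az": 0,"jaw": 4}
    - {"tx": 0,"ty": 0,"tz": 0,"ax": 0,"ay": 0,"az": 0,"jaw": 4}

```text
time_s: 17.98
ee_pos: [0.4564, 0.0242, 0.1616]
orientation: [0.677, -0.197, 0.682, 0.196]
contact_force: [0.6, -0.7, -0.2]
gripper_width: 0.0399
```

```bash
python3 go.py b
```

```text
t 17.98 q [-0.49  0.15  0.38  2.07 -0.06  0.94  2.05] pos [0.4564 0.0242 0.1616] 
xtool [-0.007 -0.003 -1.   ] w 0.03985215379318403 F [ 0.55 -0.73 -0.24]
out turn ax 179.8
in turn ax -0.2
tool shift cm to grasp [ 6.85 -0.1   0.46] world err mm [  3.9   1.4 -68.6]
tilt corr (tool rotvec deg) [ 0.   -0.43 -0.08]
```

Request:
servo_tool:
  motion:
    - {"tx": 0.5,"ty": -0.1,"tz": 0.46,"ax": 0,"ay": -0.4,"az": -0.1,"jaw": 4}
    - {"tx": 2.2,"ty": 0,"tz": 0,"ax": 0,"ay": 0,"az": 0,"jaw": 4}
    - {"tx": 2.1,"ty": 0,"tz": 0,"ax": 0,"ay": 0,"az": 0,"jaw": 4}
    - {"tx": 2.0,"ty": 0,"tz": 0,"ax": 0,"ay": 0,"az": 0,"jaw": 4}
    - {"tx": 0,"ty": 0,"tz": 0,"ax": 0,"ay": 0,"az": 0,"jaw": 2}
    - {"tx": 0,"ty": 0,"tz": 0,"ax": 0,"ay": 0,"az": 0,"jaw": 0.5}
    - {"tx": 0,"ty": 0,"tz": 0,"ax": 0,"ay": 0,"az": 0,"jaw": 0.5}
    - {"tx": 0,"ty": 0,"tz": 0,"ax": 0,"ay": 0,"az": 0,"jaw": 0.5}

```text
time_s: 18.98
ee_pos: [0.461, 0.0256, 0.0942]
orientation: [0.679, -0.197, 0.679, 0.197]
contact_force: [0.3, -0.1, -3.2]
gripper_width: 0.0111
```

```bash
python3 ft.py b
```

```text
t 18.98 r 37.46 mm turned 359.3 resist 0.2 N radial -0.2 Fz -3.2 z 0.0942 w 0.0111
cw tangent in tool (ty,tz) [ 1.    -0.012] outward [-0.012 -1.   ]
```

Request:
servo_tool:
  motion:
    - {"tx": 0.01,"ty": 0.66,"tz": 0.06,"ax": 0,"ay": 0,"az": 0,"jaw": 0.5}
    - {"tx": 0.01,"ty": 0.64,"tz": 0.17,"ax": 0,"ay": 0,"az": 0,"jaw": 0.5}
    - {"tx": 0.01,"ty": 0.6,"tz": 0.28,"ax": 0,"ay": 0,"az": 0,"jaw": 0.5}
    - {"tx": 0.01,"ty": 0.54,"tz": 0.38,"ax": 0,"ay": 0,"az": 0,"jaw": 0.5}
    - {"tx": 0.02,"ty": 0.47,"tz": 0.47,"ax": 0,"ay": 0,"az": 0,"jaw": 0.5}
    - {"tx": 0.02,"ty": 0.38,"tz": 0.54,"ax": 0,"ay": 0,"az": 0,"jaw": 0.5}
    - {"tx": 0.02,"ty": 0.28,"tz": 0.6,"ax": 0,"ay": 0,"az": 0,"jaw": 0.5}
    - {"tx": 0.02,"ty": 0.17,"tz": 0.64,"ax": 0,"ay": 0,"az": 0,"jaw": 0.5}
    - {"tx": 0.02,"ty": 0.06,"tz": 0.66,"ax": 0,"ay": 0,"az": 0,"jaw": 0.5}
    - {"tx": 0.02,"ty": -0.06,"tz": 0.66,"ax": 0,"ay": 0,"az": 0,"jaw": 0.5}
    - {"tx": 0.01,"ty": -0.17,"tz": 0.64,"ax": 0,"ay": 0,"az": 0,"jaw": 0.5}
    - {"tx": 0.01,"ty": -0.28,"tz": 0.6,"ax": 0,"ay": 0,"az": 0,"jaw": 0.5}
    - {"tx": 0.01,"ty": -0.38,"tz": 0.54,"ax": 0,"ay": 0,"az": 0,"jaw": 0.5}
    - {"tx": 0.01,"ty": -0.47,"tz": 0.47,"ax": 0,"ay": 0,"az": 0,"jaw": 0.5}
    - {"tx": 0,"ty": -0.26,"tz": 0.2,"ax": 0,"ay": 0,"az": 0,"jaw": 0.5}
    - {"tx": 0,"ty": 0,"tz": 0,"ax": 0,"ay": 0,"az": 0,"jaw": 0.5}

```text
time_s: 20.98
ee_pos: [0.5069, 0.0813, 0.0917]
orientation: [0.678, -0.197, 0.68, 0.197]
contact_force: [-3.6, -2.0, 2.1]
gripper_width: 0.0112
```

```bash
python3 ft.py b
```

```text
t 20.98 r 38.16 mm turned 144.7 resist 2.5 N radial -3.2 Fz 2.1 z 0.0917 w 0.0112
cw tangent in tool (ty,tz) [-0.816  0.579] outward [0.579 0.816]
```

Request:
servo_tool:
  motion:
    - {"tx": 0,"ty": -0.24,"tz": 0.13,"ax": 0,"ay": 0,"az": 0,"jaw": 0.5}
    - {"tx": 0,"ty": -0.25,"tz": 0.1,"ax": 0,"ay": 0,"az": 0,"jaw": 0.5}
    - {"tx": 0,"ty": 0,"tz": 0,"ax": 0,"ay": 0,"az": 0,"jaw": 0.5}

```text
time_s: 21.35
ee_pos: [0.5125, 0.0784, 0.0919]
orientation: [0.679, -0.197, 0.679, 0.197]
contact_force: [-2.9, 0.5, 0.8]
gripper_width: 0.0109
```

```bash
python3 ft.py b
```

```text
t 21.35 r 38.11 mm turned 154.2 resist 2.7 N radial -1.1 Fz 0.8 z 0.0919 w 0.0109
cw tangent in tool (ty,tz) [-0.9    0.436] outward [0.436 0.9  ]
```

Request:
servo_tool:
  motion:
    - {"tx": 0,"ty": -0.27,"tz": 0.11,"ax": 0,"ay": 0,"az": 0,"jaw": 0.5}
    - {"tx": 0,"ty": -0.27,"tz": 0.08,"ax": 0,"ay": 0,"az": 0,"jaw": 0.5}
    - {"tx": 0,"ty": 0,"tz": 0,"ax": 0,"ay": 0,"az": 0,"jaw": 0.5}

```text
time_s: 21.72
ee_pos: [0.5174, 0.0747, 0.092]
orientation: [0.68, -0.197, 0.679, 0.197]
contact_force: [-2.7, 2.5, -2.0]
gripper_width: 0.0114
```

```bash
python3 ft.py b
```

```text
t 21.73 r 38.08 mm turned 163.5 resist 3.7 N radial 0.1 Fz -2.0 z 0.0920 w 0.0114
cw tangent in tool (ty,tz) [-0.958  0.285] outward [0.285 0.958]
```

Request:
servo_tool:
  motion:
    - {"tx": 0.02,"ty": -0.28,"tz": 0.07,"ax": 0,"ay": 0,"az": 0,"jaw": 0.5}
    - {"tx": 0,"ty": -0.28,"tz": 0.05,"ax": 0,"ay": 0,"az": 0,"jaw": 0.5}
    - {"tx": 0,"ty": 0,"tz": 0,"ax": 0,"ay": 0,"az": 0,"jaw": 0.5}

```text
time_s: 22.1
ee_pos: [0.5203, 0.0721, 0.0918]
orientation: [0.679, -0.197, 0.679, 0.198]
contact_force: [-4.0, 6.1, -0.4]
gripper_width: 0.011
```

```bash
python3 ft.py b
```

```text
t 22.10 r 38.18 mm turned 169.3 resist 7.2 N radial 1.2 Fz -0.4 z 0.0918 w 0.0110
cw tangent in tool (ty,tz) [-0.983  0.185] outward [0.185 0.983]
```

Request:
servo_tool:
  motion:
    - {"tx": 0,"ty": -0.32,"tz": 0.05,"ax": 0,"ay": 0,"az": 0,"jaw": 0.5}
    - {"tx": 0,"ty": 0,"tz": 0,"ax": 0,"ay": 0,"az": 0,"jaw": 0.5}
    - {"tx": 0,"ty": 0,"tz": 0,"ax": 0,"ay": 0,"az": 0,"jaw": 0.5}

```text
time_s: 22.48
ee_pos: [0.5212, 0.0713, 0.0916]
orientation: [0.678, -0.196, 0.68, 0.199]
contact_force: [-6.2, 8.2, 1.3]
gripper_width: 0.0107
```

```bash
python3 ft.py b
```

```text
t 22.48 r 38.29 mm turned 171.1 resist 10.3 N radial 0.7 Fz 1.3 z 0.0916 w 0.0107
cw tangent in tool (ty,tz) [-0.988  0.154] outward [0.154 0.988]
```

Request:
servo_tool:
  motion:
    - {"tx": 0,"ty": -0.22,"tz": 0.03,"ax": 0,"ay": 0,"az": 0,"jaw": 0.5}
    - {"tx": 0,"ty": 0,"tz": 0,"ax": 0,"ay": 0,"az": 0,"jaw": 0.5}
    - {"tx": 0,"ty": 0,"tz": 0,"ax": 0,"ay": 0,"az": 0,"jaw": 0.5}

```text
time_s: 22.85
ee_pos: [0.5217, 0.0707, 0.0915]
orientation: [0.677, -0.196, 0.68, 0.2]
contact_force: [-6.7, 10.2, 3.3]
gripper_width: 0.0109
```

```bash
python3 ft.py b
```

```text
t 22.85 r 38.34 mm turned 172.3 resist 12.2 N radial 1.4 Fz 3.3 z 0.0915 w 0.0109
cw tangent in tool (ty,tz) [-0.991  0.133] outward [0.133 0.991]
```

Request:
servo_tool:
  motion:
    - {"tx": 0,"ty": 0,"tz": 0,"ax": 0,"ay": 0,"az": 0,"jaw": 4}
    - {"tx": 0,"ty": 0,"tz": 0,"ax": 0,"ay": 0,"az": 0,"jaw": 4}
    - {"tx": -3,"ty": 0,"tz": 0,"ax": 0,"ay": 0,"az": 0,"jaw": 4}
    - {"tx": -4,"ty": 0,"tz": 0,"ax": 0,"ay": 0,"az": 0,"jaw": 4}
    - {"tx": 0,"ty": 0,"tz": 0,"ax": 0,"ay": 0,"az": 0,"jaw": 4}

```text
time_s: 23.48
ee_pos: [0.5283, 0.065, 0.1656]
orientation: [0.683, -0.197, 0.676, 0.195]
contact_force: [0.1, -0.2, 0.5]
gripper_width: 0.0399
```

```bash
python3 go.py d; python3 ft.py b
```

```text
t 23.48 q [-0.51  0.27  0.36  1.92 -0.11  0.96  2.04] pos [0.5283 0.065  0.1656] 
xtool [ 0.01  0.   -1.  ] w 0.039944296181616205 F [ 0.14 -0.22  0.54]
out turn ax -4.0
in turn ax 176.0
tool shift cm to grasp [  7.36 -15.56   2.47] world err mm [ 104.6 -118.4  -72.6]
tilt corr (tool rotvec deg) [-0.   0.5  0.3]
t 23.48 r 40.66 mm turned 184.5 resist -0.3 N radial 0.0 Fz 0.5 z 0.1656 w 0.0399
cw tangent in tool (ty,tz) [-0.997 -0.075] outward [-0.075  0.997]
```

Request:
servo_tool:
  motion:
    - {"tx": 0,"ty": -3.9,"tz": 0.62,"ax": 0,"ay": 0.4,"az": 0.2,"jaw": 4}
    - {"tx": 0,"ty": -3.9,"tz": 0.62,"ax": 0,"ay": 0,"az": 0,"jaw": 4}
    - {"tx": 0,"ty": -3.9,"tz": 0.62,"ax": 0,"ay": 0,"az": 0,"jaw": 4}
    - {"tx": 0,"ty": -3.86,"tz": 0.61,"ax": 0,"ay": 0,"az": 0,"jaw": 4}
    - {"tx": 0,"ty": 0,"tz": 0,"ax": -4,"ay": 0,"az": 0,"jaw": 4}
    - {"tx": 0,"ty": 0,"tz": 0,"ax": 0,"ay": 0,"az": 0,"jaw": 4}
    - {"tx": 0,"ty": 0,"tz": 0,"ax": 0,"ay": 0,"az": 0,"jaw": 4}

```text
time_s: 24.35
ee_pos: [0.6282, -0.052, 0.1609]
orientation: [0.669, -0.22, 0.675, 0.221]
contact_force: [-0.1, 1.4, -0.2]
gripper_width: 0.0395
```

```bash
python3 go.py d
```

```text
t 24.35 q [-0.26  0.46  0.37  1.67 -0.18  1.05  2.37] pos [ 0.6282 -0.052   0.1609] 
xtool [-0.008 -0.002 -1.   ] w 0.03949642582901014 F [-0.06  1.36 -0.17]
out turn ax 0.1
in turn ax -179.9
tool shift cm to grasp [ 6.79 -0.41  0.35] world err mm [  4.7  -1.3 -67.9]
tilt corr (tool rotvec deg) [-0.   -0.42 -0.19]
```

Request:
servo_tool:
  motion:
    - {"tx": 0.5,"ty": -0.4,"tz": 0.35,"ax": 0,"ay": -0.4,"az": -0.2,"jaw": 4}
    - {"tx": 2.2,"ty": 0,"tz": 0,"ax": 0,"ay": 0,"az": 0,"jaw": 4}
    - {"tx": 2.1,"ty": 0,"tz": 0,"ax": 0,"ay": 0,"az": 0,"jaw": 4}
    - {"tx": 1.9,"ty": 0,"tz": 0,"ax": 0,"ay": 0,"az": 0,"jaw": 4}
    - {"tx": 0,"ty": 0,"tz": 0,"ax": 0,"ay": 0,"az": 0,"jaw": 2}
    - {"tx": 0,"ty": 0,"tz": 0,"ax": 0,"ay": 0,"az": 0,"jaw": 0.5}
    - {"tx": 0,"ty": 0,"tz": 0,"ax": 0,"ay": 0,"az": 0,"jaw": 0.5}
    - {"tx": 0,"ty": 0,"tz": 0,"ax": 0,"ay": 0,"az": 0,"jaw": 0.5}

```text
time_s: 25.35
ee_pos: [0.6339, -0.0538, 0.0945]
orientation: [0.672, -0.221, 0.672, 0.22]
contact_force: [1.7, -2.2, -4.7]
gripper_width: 0.0112
```

```bash
python3 ft.py d
```

```text
t 25.35 r 38.47 mm turned 1.3 resist -2.8 N radial 0.1 Fz -4.7 z 0.0945 w 0.0112
cw tangent in tool (ty,tz) [-1.    -0.026] outward [-0.026  1.   ]
```

Request:
servo_tool:
  motion:
    - {"tx": 0.01,"ty": -0.66,"tz": -0.06,"ax": 0,"ay": 0,"az": 0,"jaw": 0.5}
    - {"tx": 0.01,"ty": -0.64,"tz": -0.17,"ax": 0,"ay": 0,"az": 0,"jaw": 0.5}
    - {"tx": 0.01,"ty": -0.6,"tz": -0.28,"ax": 0,"ay": 0,"az": 0,"jaw": 0.5}
    - {"tx": 0.01,"ty": -0.54,"tz": -0.38,"ax": 0,"ay": 0,"az": 0,"jaw": 0.5}
    - {"tx": 0.02,"ty": -0.47,"tz": -0.47,"ax": 0,"ay": 0,"az": 0,"jaw": 0.5}
    - {"tx": 0.02,"ty": -0.38,"tz": -0.54,"ax": 0,"ay": 0,"az": 0,"jaw": 0.5}
    - {"tx": 0.02,"ty": -0.28,"tz": -0.6,"ax": 0,"ay": 0,"az": 0,"jaw": 0.5}
    - {"tx": 0.02,"ty": -0.17,"tz": -0.64,"ax": 0,"ay": 0,"az": 0,"jaw": 0.5}
    - {"tx": 0.02,"ty": -0.06,"tz": -0.66,"ax": 0,"ay": 0,"az": 0,"jaw": 0.5}
    - {"tx": 0.01,"ty": 0.06,"tz": -0.66,"ax": 0,"ay": 0,"az": 0,"jaw": 0.5}
    - {"tx": 0.01,"ty": 0.17,"tz": -0.64,"ax": 0,"ay": 0,"az": 0,"jaw": 0.5}
    - {"tx": 0.01,"ty": 0.28,"tz": -0.6,"ax": 0,"ay": 0,"az": 0,"jaw": 0.5}
    - {"tx": 0.01,"ty": 0.38,"tz": -0.54,"ax": 0,"ay": 0,"az": 0,"jaw": 0.5}
    - {"tx": 0.01,"ty": 0.47,"tz": -0.47,"ax": 0,"ay": 0,"az": 0,"jaw": 0.5}
    - {"tx": 0,"ty": 0.26,"tz": -0.2,"ax": 0,"ay": 0,"az": 0,"jaw": 0.5}
    - {"tx": 0,"ty": 0,"tz": 0,"ax": 0,"ay": 0,"az": 0,"jaw": 0.5}

```text
time_s: 27.35
ee_pos: [0.5906, -0.112, 0.0924]
orientation: [0.672, -0.221, 0.672, 0.22]
contact_force: [3.3, 2.3, -6.0]
gripper_width: 0.0109
```

```bash
python3 ft.py d
```

```text
t 27.35 r 38.03 mm turned 144.2 resist 2.4 N radial -3.2 Fz -6.0 z 0.0924 w 0.0109
cw tangent in tool (ty,tz) [ 0.812 -0.583] outward [-0.583 -0.812]
```

Request:
servo_tool:
  motion:
    - {"tx": 0.05,"ty": 0.24,"tz": -0.13,"ax": 0,"ay": 0,"az": 0,"jaw": 0.5}
    - {"tx": 0.03,"ty": 0.25,"tz": -0.1,"ax": 0,"ay": 0,"az": 0,"jaw": 0.5}
    - {"tx": 0,"ty": 0,"tz": 0,"ax": 0,"ay": 0,"az": 0,"jaw": 0.5}

```text
time_s: 27.72
ee_pos: [0.5862, -0.1101, 0.0921]
orientation: [0.672, -0.221, 0.672, 0.22]
contact_force: [3.5, 0.1, -3.0]
gripper_width: 0.0108
```

```bash
python3 ft.py d
```

```text
t 27.73 r 37.87 mm turned 151.4 resist 3.1 N radial -1.6 Fz -3.0 z 0.0921 w 0.0108
cw tangent in tool (ty,tz) [ 0.879 -0.476] outward [-0.476 -0.879]
```

Request:
servo_tool:
  motion:
    - {"tx": 0.03,"ty": 0.26,"tz": -0.12,"ax": 0,"ay": 0,"az": 0,"jaw": 0.5}
    - {"tx": 0,"ty": 0.27,"tz": -0.09,"ax": 0,"ay": 0,"az": 0,"jaw": 0.5}
    - {"tx": 0,"ty": 0,"tz": 0,"ax": 0,"ay": 0,"az": 0,"jaw": 0.5}

```text
time_s: 28.1
ee_pos: [0.581, -0.1069, 0.0917]
orientation: [0.672, -0.221, 0.672, 0.22]
contact_force: [2.4, -1.7, 0.8]
gripper_width: 0.0113
```

```bash
python3 ft.py d
```

```text
t 28.10 r 37.73 mm turned 160.6 resist 2.9 N radial 0.1 Fz 0.8 z 0.0917 w 0.0113
cw tangent in tool (ty,tz) [ 0.944 -0.33 ] outward [-0.33  -0.944]
```

Request:
servo_tool:
  motion:
    - {"tx": 0,"ty": 0.27,"tz": -0.08,"ax": 0,"ay": 0,"az": 0,"jaw": 0.5}
    - {"tx": 0,"ty": 0.28,"tz": -0.06,"ax": 0,"ay": 0,"az": 0,"jaw": 0.5}
    - {"tx": 0,"ty": 0,"tz": 0,"ax": 0,"ay": 0,"az": 0,"jaw": 0.5}

```text
time_s: 28.48
ee_pos: [0.5763, -0.1029, 0.0915]
orientation: [0.672, -0.221, 0.672, 0.22]
contact_force: [1.5, -3.0, 2.7]
gripper_width: 0.0111
```

```bash
python3 ft.py d
```

```text
t 28.48 r 37.53 mm turned 170.0 resist 3.2 N radial 1.1 Fz 2.7 z 0.0915 w 0.0111
cw tangent in tool (ty,tz) [ 0.985 -0.172] outward [-0.172 -0.985]
```

Request:
servo_tool:
  motion:
    - {"tx": 0,"ty": 0.28,"tz": -0.05,"ax": 0,"ay": 0,"az": 0,"jaw": 0.5}
    - {"tx": 0,"ty": 0.28,"tz": -0.03,"ax": 0,"ay": 0,"az": 0,"jaw": 0.5}
    - {"tx": 0,"ty": 0,"tz": 0,"ax": 0,"ay": 0,"az": 0,"jaw": 0.5}

```text
time_s: 28.85
ee_pos: [0.5725, -0.0983, 0.0913]
orientation: [0.672, -0.221, 0.672, 0.221]
contact_force: [0.4, -2.8, 3.3]
gripper_width: 0.0111
```

```bash
python3 ft.py d
```

```text
t 28.85 r 37.35 mm turned 179.2 resist 2.5 N radial 1.3 Fz 3.3 z 0.0913 w 0.0111
cw tangent in tool (ty,tz) [ 1.    -0.011] outward [-0.011 -1.   ]
```

Request:
servo_tool:
  motion:
    - {"tx": -0.02,"ty": 0.28,"tz": -0.01,"ax": 0,"ay": 0,"az": 0,"jaw": 0.5}
    - {"tx": 0,"ty": 0.28,"tz": 0.01,"ax": 0,"ay": 0,"az": 0,"jaw": 0.5}
    - {"tx": 0,"ty": 0,"tz": 0,"ax": 0,"ay": 0,"az": 0,"jaw": 0.5}

```text
time_s: 29.22
ee_pos: [0.5694, -0.0933, 0.0913]
orientation: [0.672, -0.221, 0.672, 0.221]
contact_force: [1.0, -2.3, 0.4]
gripper_width: 0.011
```

```bash
python3 ft.py d
```

```text
t 29.23 r 37.29 mm turned 188.1 resist 2.5 N radial 0.2 Fz 0.4 z 0.0913 w 0.0110
cw tangent in tool (ty,tz) [0.989 0.145] outward [ 0.145 -0.989]
```

Request:
servo_tool:
  motion:
    - {"tx": 0,"ty": 0.28,"tz": 0.05,"ax": 0,"ay": 0,"az": 0,"jaw": 0.5}
    - {"tx": 0,"ty": 0.28,"tz": 0.07,"ax": 0,"ay": 0,"az": 0,"jaw": 0.5}
    - {"tx": 0,"ty": 0,"tz": 0,"ax": 0,"ay": 0,"az": 0,"jaw": 0.5}

```text
time_s: 29.6
ee_pos: [0.5676, -0.0892, 0.0914]
orientation: [0.672, -0.221, 0.672, 0.22]
contact_force: [3.0, -4.2, -1.7]
gripper_width: 0.0109
```

```bash
python3 ft.py d
```

```text
t 29.60 r 37.21 mm turned 195.1 resist 5.0 N radial -1.3 Fz -1.7 z 0.0914 w 0.0109
cw tangent in tool (ty,tz) [0.965 0.262] outward [ 0.262 -0.965]
```

Request:
servo_tool:
  motion:
    - {"tx": 0,"ty": 0.3,"tz": 0.09,"ax": 0,"ay": 0,"az": 0,"jaw": 0.5}
    - {"tx": 0,"ty": 0,"tz": 0,"ax": 0,"ay": 0,"az": 0,"jaw": 0.5}
    - {"tx": 0,"ty": 0,"tz": 0,"ax": 0,"ay": 0,"az": 0,"jaw": 0.5}

```text
time_s: 29.98
ee_pos: [0.5672, -0.0882, 0.0915]
orientation: [0.673, -0.222, 0.671, 0.219]
contact_force: [4.8, -6.7, -3.0]
gripper_width: 0.011
```

```bash
python3 ft.py d
```

```text
t 29.98 r 37.21 mm turned 196.7 resist 7.9 N radial -2.3 Fz -3.0 z 0.0915 w 0.0110
cw tangent in tool (ty,tz) [0.957 0.289] outward [ 0.289 -0.957]
```

Request:
servo_tool:
  motion:
    - {"tx": 0,"ty": 0.3,"tz": 0.09,"ax": 0,"ay": 0,"az": 0,"jaw": 0.5}
    - {"tx": 0,"ty": 0,"tz": 0,"ax": 0,"ay": 0,"az": 0,"jaw": 0.5}
    - {"tx": 0,"ty": 0,"tz": 0,"ax": 0,"ay": 0,"az": 0,"jaw": 0.5}

```text
time_s: 30.35
ee_pos: [0.5669, -0.0872, 0.0916]
orientation: [0.673, -0.223, 0.671, 0.217]
contact_force: [6.6, -9.9, -5.5]
gripper_width: 0.0109
```

```bash
python3 ft.py d
```

```text
t 30.35 r 37.16 mm turned 198.4 resist 11.5 N radial -3.3 Fz -5.5 z 0.0916 w 0.0109
cw tangent in tool (ty,tz) [0.949 0.316] outward [ 0.316 -0.949]
```

One more small step, then release, lift and look.

Request:
servo_tool:
  motion:
    - {"tx": 0,"ty": 0.1,"tz": 0.03,"ax": 0,"ay": 0,"az": 0,"jaw": 0.5}
    - {"tx": 0,"ty": 0,"tz": 0,"ax": 0,"ay": 0,"az": 0,"jaw": 0.5}
    - {"tx": 0,"ty": 0,"tz": 0,"ax": 0,"ay": 0,"az": 0,"jaw": 0.5}

```text
time_s: 30.72
ee_pos: [0.5668, -0.0868, 0.0917]
orientation: [0.673, -0.223, 0.671, 0.217]
contact_force: [7.6, -10.5, -6.4]
gripper_width: 0.0114
```

```bash
python3 ft.py d
```

```text
t 30.73 r 37.17 mm turned 199.0 resist 12.3 N radial -4.2 Fz -6.4 z 0.0917 w 0.0114
cw tangent in tool (ty,tz) [0.946 0.325] outward [ 0.325 -0.946]
```

Request:
servo_tool:
  motion:
    - {"tx": 0,"ty": 0,"tz": 0,"ax": 0,"ay": 0,"az": 0,"jaw": 4}
    - {"tx": 0,"ty": 0,"tz": 0,"ax": 0,"ay": 0,"az": 0,"jaw": 4}
    - {"tx": -3,"ty": 0,"tz": 0,"ax": 0,"ay": 0,"az": 0,"jaw": 4}
    - {"tx": -5,"ty": 0,"tz": 0,"ax": 0,"ay": 0,"az": 0,"jaw": 4}
    - {"tx": -5,"ty": 0,"tz": 0,"ax": 0,"ay": 0,"az": 0,"jaw": 4}
    - {"tx": -3,"ty": -5,"tz": -2,"ax": 0,"ay": 0,"az": 0,"jaw": 4}
    - {"tx": 0,"ty": -5,"tz": -2,"ax": 0,"ay": 0,"az": 0,"jaw": 4}
    - {"tx": 0,"ty": -5,"tz": -2,"ax": 0,"ay": 0,"az": 0,"jaw": 4}
    - {"tx": 0,"ty": -5,"tz": -2,"ax": 0,"ay": 0,"az": 0,"jaw": 4}
    - {"tx": 0,"ty": 0,"tz": 0,"ax": 0,"ay": 0,"az": 0,"jaw": 4}

```text
time_s: 31.98
ee_pos: [0.6172, -0.2944, 0.2505]
orientation: [0.671, -0.219, 0.674, 0.218]
contact_force: [-0.1, -0.3, -1.2]
gripper_width: 0.0399
```

```bash
python3 - <<'E'
from h import *
a=grab_frame("scene");b=grab_frame("top")
cv2.imwrite("pics/c3.png",np.hstack([cv2.resize(a["color"][190:350,260:420],(400,400)),cv2.resize(b["color"][170:300,290:420],(400,400))]))
import go
s,p,R=go.state(); print(p,s["contact_force"],s["time_s"])
E
```

```text
[ 0.61859035 -0.2889048   0.25062557] [-0.34750681  0.64296138  0.47391374] 32.075
```

View pics/c3.png

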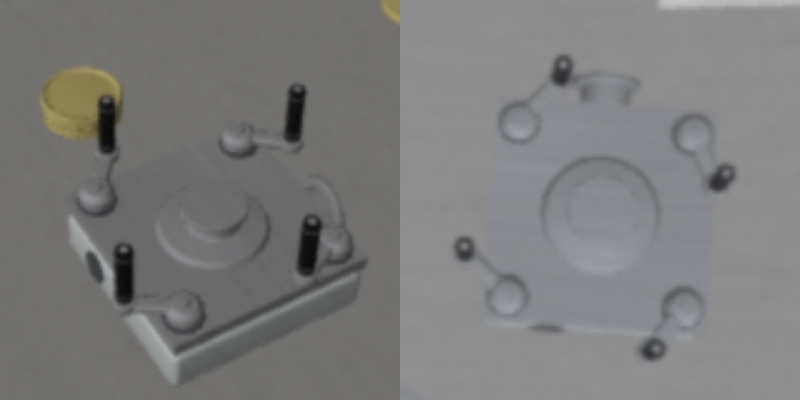

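The pins sit about 180° from where they started on all four nuts (top crop: a (563,68), b (464,248), c (653,348), d (722,177)). The tin at (293,232) in the scene view hasn't moved, and the gripper is clear, so I'm handing in.

```bash
python3 - <<'E'
from h import *
print(finish_job())
E
```

```text
the job is handed in; nothing more can be done
None
```

All four handle nuts are tightened clockwise to their stops in cross order a, c, b, d, and I handed the job in at about 32 s of the 72 s allowed.

| Nut | Turn (measured at the gripper) | Final force at the pin |
|---|---|---|
| a | about 169° | 12.2 N |
| c | about 175° | 13.1 N |
| b | about 172° | 12.2 N |
| d | about 199° | 12.3 N |

- **Force:** these are wrist-force readings with a zero error of about 1 N. Nothing I read came near 25 N. While tightening, the pins moved somewhat more than the wrist force and the 5.5 N/mm arm stiffness would predict. I put that down to give in the finger pads and went by the force readings.
- **Last look:** the final pictures show all four pins at their new positions, the tin where it was, and the gripper clear of everything. The spoon was outside that last crop; the arm never went down near it.
- **Not measured:** I did not measure the plate's height directly. That it lies flat follows from all four nuts stopping firmly.

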